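Lock the sprung heel platen level with its crossbar

ROBOT

A 6-joint arm with a two-finger parallel gripper is mounted at the origin on the work surface. World frame = base frame: x ahead of the robot, y to its left, z up, the work surface at z = 0. Lengths are in m, angles in rad, forces in N, time in s.
With the tool pointing down it reaches from about 0.35 to 0.775 m from the base axis. Payload 7.3 kg.
Tool frame: the origin (TCP) lies at the centre of the arm's flange, where the gripper is bolted on; the fingertips stand 178 mm ahead of it and the grasp point (between the pads) lies 159 mm ahead of it (tip_extent is the distance from the TCP to the fingertips, in m); z points along the fingers, y is the line along which they close (so a half turn about z gives the same grasp; the last joint's range is limited). The gripper opens to 92 mm and grips with 3 to 60 N. Pads are 19 mm wide; open, the fingers measure 130 mm over their backs; the gripper's body (75 mm by 190 mm) begins 47 mm behind the grasp point.
Start: joints at [-1.371, 0.342, 1.524, -0, 1.275, -0.146], TCP at [0.178, -0.494, 0.405] pointing down, gripper open.
Joint ranges: [-2.53, 2.53], [-0.77, 2.02], [0.04, 2.7], [-1, 4.14], [0.28, 2.66], [-3.11, 3.11]. Speed limits (rad/s): [2.57, 2.57, 3.14, 3.14, 3.14, 3.14].

INTERFACE

Orientations are given as [roll, pitch, yaw] about the fixed x, y, z axes, in that order (R = Rz(yaw) Ry(pitch) Rx(roll)).
In Python, from cell import * gives the robot as it stands.
- The arm moves only by the tool arm_command, never from a script. Its arguments are lists of equal length, an entry for each row: "xyz": the shift along the world's x, y, z in mm, a list of three; "spin": the turn about the world's z in degrees. In form: {"xyz": [[tx, ty, tz], ...], "spin": [spin, ...]}. A call has 1 to 20 rows; each row shifts and turns the commanded pose from where the row before left it; what a row does not reach is not made up. A row lasts 1/10 s, in which the tool goes at most 50 mm and 8.59 degrees, less where a joint would pass 70% of its speed; a pose out of reach is approached as far as the arm can. A call with a gripper value outside its range is refused whole. "jaw" is the opening, from -1 (shut) to 1 (fully open), set as the call begins (left out, the last holds). The fingers move at their own pace and stop on an object; "squeeze" is the grip in N (left out, the last holds). Time passes only in rows, so rows that do not move let the fingers close. It gives the time, the measured TCP pose, the force, the opening and the grip force at its end, in the units of the state.
- observe(): the state, without advancing time (a new reading comes with each control period).
- read_camera(name): name is "scene" or "top" or "wrist"; returns a dict with "img" (400x640x3 uint8, red, green, blue), "depth" (400x640 float32, m along the optical axis (not along the pixel's ray), 0 where there is no reading), "fx", "fy", "cx", "cy" (pixels), "dist_coeffs" ([k1, k2, p1, p2, k3] as OpenCV has them; the pictures are not rectified), "world_from_camera" (4x4, takes a point from camera to world coordinates). Camera axes: x right, y up, looking along -z (the intrinsics and any distortion apply to the point x, -y, -z); pixel columns grow to the right and rows downward; lengths in m; the calibration is good to about 2 mm. A picture is of the moment at which its call begins.
- hand_in(): hands the job in; it is judged then, once.
The state is a dict: "time": time; "qpos": joint angles; "qvel": joint speeds; "joint_efforts": joint torques, N m; "tool_pos": TCP position; "tool_rot": TCP orientation; "contact_force": force on the tool from outside, world axes, zero at the start; "torque": the same for the moment, N m; "opening": finger opening in m; "grip_force": force on a finger pad.
Only numpy, scipy, OpenCV 4.12 (cv2) and the standard library are available. Lean on these libraries where they do the work, as an engineer would, in place of code of your own. Each camera call takes 0.05 s, during which the arm holds its last target. There are 200 camera calls.

TASK

Take the orange-handled crossbar off its wooden rest and use it to push the sprung, tilted steel platen of the green fixture down, a little past level, then slide the bar along the platen under the two hooks and let it come up into their pockets, so that the platen stays locked level. Feel for the stop and do not force the fixture; then let go and move clear, leaving the other things on the bench alone.

Things in the scene. Friction and masses are not known exactly. Their poses are not given: they have to be found in the camera images.
- stand: Green fixture, fixed; base 250 x 190 x 12 mm, origin centre of its underside, z up. On it a steel platen 200 (x) x 110 (y) x 10 mm from x = -120 (free end, yellow band) to the hinge at x = +80. L = height of the level platen's top above the origin. The head with platen and hooks was set so that L is 90 to 98 mm: not measured, find it by feel.
- platen (a joint): Tilt of the platen, rad: 0 = level, +0.25 = sprung up at rest (its top at x = -80 then 41 mm above L), -0.04 = pressed onto its rigid bottom stop, where its surface rises 0.04 mm per mm towards +x, so a bar slid along it must rise as it goes. The spring pushes a bar at x = -80 up with 3 to 5 N at the top, 7 to 11 N from level to stop; at x = -50 with 9 to 13 N. It does not latch.
- entry (a point): Mark fixed to the stand at x = -80, y = 0, z = 90 mm in its frame (the lowest possible L): clear of the hooks on their open side, where the bar's origin can come straight down onto the platen, bar along the stand's y. The contact forces between bar and fixture, added up, must stay under 50 N (locked and let go they make about 22 N); so too those of the gripper on it.
- lip (a point): Mark fixed to the stand at x = -59.1, y = 0, z = 90 mm (lowest possible L). Each hook's arm ends here in a round lip, 8 mm dia., axis along y, hanging to 9.5 mm above L (hook's outermost point x = -63). For the pins to pass below it the platen here must be pushed 3.5 mm or more under level; its bottom stop allows 5.6 mm.
- pocket (a point): Mark fixed to the stand at x = -50, y = 0, z = 90 mm (lowest possible L): the locked bar's origin, x +-1.5 mm play, z then at L, platen level. Two fixed aluminium hooks, at y = 66 to 84 mm either side, open to -x: post with its -x face at x = -42.5; arm from the post to the lip, underside 13 and top 22 mm above L. The pocket lies below the arm between lip and post.
- bar: Loose steel crossbar, about 0.35 kg, origin centre of its underside, y along it, z up. Middle 24 (x) x 100 (y) x 14 mm high, flat below; at each end a pin 12 mm dia., axis 7 mm above the underside, out to y = +-95. On the middle an orange grip 20 (x) x 30 (y) mm, 14 to 64 mm above the underside: grasp it from above across x. Same after a half turn.
- rest: Fixed wooden rest 70 (x) x 130 (y) x 30 mm high on the bench, origin at the centre of its underside; the bar lies on its top along y, loosely between two 6 mm high strips.
- last_green: Bystander: mint-green plastic shoe last 220 x 78 x 85 mm, toe to its +x. Origin under its middle.
- shoe: Bystander: cream lasted shoe 220 x 78 x 88 mm, toe to its +x. Origin under its middle.
- hammer: Bystander: hammer lying on the bench, handle to its -x.
- awl: Bystander: wooden-handled awl lying on the bench, handle to its -x.
- stone: Bystander: black rubbing stone, 60 mm dia., 23 mm high. Origin under its middle.
- cement: Bystander: cement jar, 70 mm dia., 90 mm high. Origin under its middle.
- tackbox: Bystander: open card box of brass tacks, 90 x 70 x 40 mm. Origin under its middle.
There are look-alikes about, which are no part of the job. Leave any turquoise or yellow look-alike of the bar alone.

How it is judged:
On the way, in this order (a step that is already met when the one before it is completed fails the run):
1. the bar is lifted off its rest (z of bar in the frame of rest above 0.06 m), for 0.1 s.
2. the platen is pushed down past level with the bar (below -0.01 rad) (value of joint platen below -0.01 rad and contact force between bar and stand above 3 N), for 0.1 s.
At the end, for the whole second after the job is handed in: The platen is level within 0.015 rad and at rest, held down by the bar: the bar lies upright (within 0.06 rad) and square (within 0.08 rad) across it, loaded by the spring, in both hook pockets (its centre 50 mm to the -x side of the fixture's centre within 4 mm, and centred sideways within 12 mm) (value of joint platen between -0.015 and 0.015 rad and x of bar in the frame of stand between -0.054 and -0.046 m and y of bar in the frame of stand between -0.012 and 0.012 m and angle between bar's own z axis and vertical below 0.06 rad and angle between the y axis of bar and the y axis of stand, either way round below 0.08 rad and contact force between bar and stand above 3 N and linear speed of bar below 0.01 m/s and velocity of joint platen between -0.02 and 0.02 rad/s); the robot touches nothing.
It fails at once if the contacts on the fixture add up to more than 50 N from the bar, fingers or arm (contact force between any of bar, the fingers, the arm and stand above 50 N).
It fails at once if a bystander is moved more than 30 mm (distance of any of last_green, shoe, hammer, awl, stone, cement, tackbox from where it was at the start of the episode above 0.03 m).
It also fails if it takes over 69 s, if anything falls off the work surface, if the arm or the gripper's body presses on something with over 40 N, if the wrist force passes 120 N, or if a joint passes its speed limit or range.

## Working session

There is one attempt and no reset: what is moved stays moved. The work goes in short steps, Python scripts to look and compute and a tool call to move; the robot and the scene stay as the last step left them, time stands still between calls to the robot, and variables do not carry over. Pictures are saved under pics/ and viewed, at most 10 in all, crops included, and the job is handed in when it is done.

Besides the shell and the picture viewer there is one more tool, called after "Request:" as name([rows], argument=value, ...), one row to a line, values as JSON. arm_command: Moves the arm, as the interface text tells. Its arguments: {"type":"object","properties":{"xyz":{"type":"array","items":{"type":"array","items":{"type":"number"}}},"spin":{"type":"array","items":{"type":"number"}},"jaw":{"type":"number"},"squeeze":{"type":"number"}},"required":["xyz","spin"]}

```bash
mkdir -p pics
cat > h.py <<'E'
from cell import *
import numpy as np, cv2
def cam(n):
    c=read_camera(n); return c
def save(c,f): cv2.imwrite('pics/'+f,c['img'][:,:,::-1])
def pts(c):
    K=np.array([[c['fx'],0,c['cx']],[0,c['fy'],c['cy']],[0,0,1.]])
    v,u=np.mgrid[0:400,0:640]
    p=cv2.undistortPoints(np.stack([u,v],-1).reshape(-1,1,2).astype(np.float64),K,np.array(c['dist_coeffs'],float)).reshape(400,640,2)
    r=np.stack([p[...,0],-p[...,1],-np.ones((400,640))],-1)
    T=np.array(c['world_from_camera']); d=r@T[:3,:3].T
    return d,T[:3,3]
def world(c):
    d,o=pts(c); return o+d*c['depth'][...,None]
E
python3 - <<'E'
from h import *
for n in ('scene','top'):
    c=cam(n); save(c,n+'1.png'); np.savez(n+'1.npz',**{k:np.array(v) for k,v in c.items()})
    print(n,c['fx'],np.round(c['world_from_camera'],3).tolist())
o=observe(); print(o)
E
```

```text
scene 510.21735029078025 [[-0.48, -0.701, 0.527, 1.288], [0.877, -0.372, 0.304, 0.426], [-0.018, 0.608, 0.794, 1.187], [0.0, 0.0, 0.0, 1.0]]
top 371.0507431618627 [[-0.023, 0.992, -0.122, 0.393], [-1.0, -0.024, -0.003, -0.022], [-0.006, 0.122, 0.993, 1.336], [0.0, 0.0, 0.0, 1.0]]
{'time': 0.1, 'qpos': array([-1.37102456e+00,  3.42653846e-01,  1.52489560e+00,  1.94743658e-05,
        1.27541786e+00, -1.45984803e-01]), 'qvel': array([ 0.00065343, -0.00177235, -0.00207027,  0.00063862, -0.00023187,
       -0.00030664]), 'joint_efforts': array([ 1.71360960e-03, -4.32003808e+01, -2.44692975e+01,  7.20016309e-02,
        5.25605085e-02, -3.66943323e-05]), 'tool_pos': array([ 0.17793497, -0.49380559,  0.40412292]), 'tool_rot': array([-3.14023532e+00, -2.18392507e-04,  3.45750744e-01]), 'contact_force': array([ 0.20658532, -0.37041122, -0.13525908]), 'torque': array([ 0.00744219, -0.05194272, -0.01394697]), 'grip_force': 0.0, 'opening': 0.09176397338640398}
```

View pics/scene1.png

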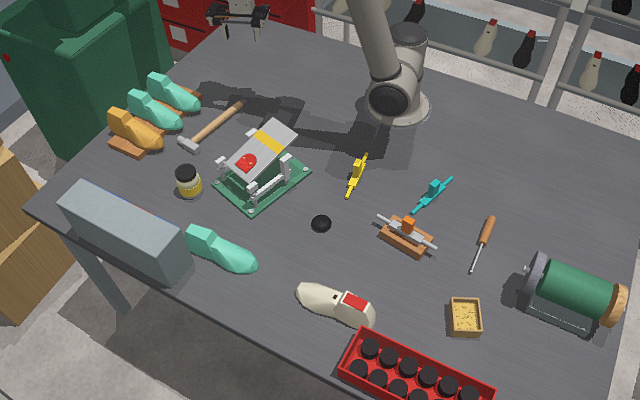

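View pics/top1.png

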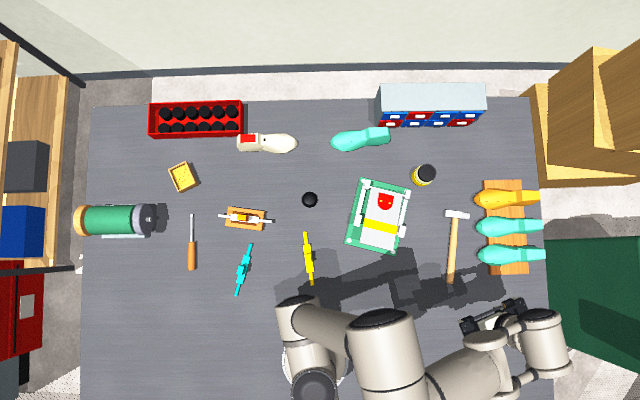

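The scene view shows the fixture near (262,165) and the orange-handled bar on its rest near (407,232). In the top view they are at (378,216) and (246,217), and the fixture's yellow free end faces the robot. Next I'll measure both.

```bash
cat > m.py <<'E'
from h import *
P={}
for n in ('scene','top'):
    c=dict(np.load(n+'1.npz')); w=world(c); hsv=cv2.cvtColor(c['img'],cv2.COLOR_RGB2HSV)
    X,Y,Z=w[...,0],w[...,1],w[...,2]
    def rep(name,m):
        p=w[m][:,:2].astype(np.float32)
        if len(p)<8: print(n,name,len(p)); return
        r=cv2.minAreaRect(p*1000); print(n,name,len(p),'c',np.round(r[0],1),'s',np.round(r[1],1),'a',round(r[2],1),'z',np.round(np.percentile(Z[m]*1000,[5,50,95]),1),'med',np.round(np.median(p,0)*1000,1))
    H,S,V=hsv[...,0],hsv[...,1],hsv[...,2]
    box=(slice(165,265),slice(335,425)) if n=='top' else (slice(110,225),slice(200,320))
    b=np.zeros((400,640),bool); b[box]=1
    g=b&(H>55)&(H<90)&(S>90)
    print('greenz',np.round(np.percentile(Z[g]*1000,[5,50,95]),1))
    g=cv2.morphologyEx(g.astype(np.uint8),cv2.MORPH_OPEN,np.ones((2,2)))>0
    rep('base',g&(Z<0.02)&(Z>0.004))
    rep('yellow',b&(H>20)&(H<35)&(S>120)&(Z>0.05))
    box=(slice(195,240),slice(210,285)) if n=='top' else (slice(200,265),slice(365,445))
    b=np.zeros((400,640),bool); b[box]=1
    o=b&(H<20)&(S>100)
    rep('grip',o&(Z>0.085)); rep('wood',o&(Z<0.04)&(Z>.025)); rep('steel',b&(S<60)&(Z>.03)&(Z<.06))
    rep('steelAny',b&(Z>.037)&(Z<.07)&(S<60))
c=dict(np.load('scene1.npz'))['img'][100:260,190:450]
d=dict(np.load('top1.npz'))['img'][160:270,210:430]
cv2.imwrite('pics/crop1.png',cv2.resize(c,None,fx=3,fy=3,interpolation=cv2.INTER_CUBIC)[:,:,::-1])
cv2.imwrite('pics/crop2.png',cv2.resize(d,None,fx=3.6,fy=3.6,interpolation=cv2.INTER_CUBIC)[:,:,::-1])
E
python3 m.py
```

```text
greenz [ 6.2 11.2 18.4]
scene base 807 c [ 503.7 -228.2] s [182.2 248.8] a 74.1 z [ 5.9 10.8 15.9] med [ 575. -172.]
scene yellow 304 c [839.4  98.1] s [1104.5  119.9] a 42.4 z [123.8 129.1 134.5] med [ 457.5 -222. ]
scene grip 86 c [889.2 323.6] s [822.2  29.7] a 12.4 z [88.3 92.9 97.1] med [503.2 238.8]
scene wood 525 c [502.4 239.3] s [129.8  74.9] a 80.7 z [26.  29.7 35.4] med [521.2 247.2]
scene steel 418 c [499.9 237.7] s [189.5  32.1] a 84.2 z [33.8 41.6 46.6] med [505.5 249.7]
scene steelAny 350 c [499.4 237.6] s [189.1  30.9] a 82.9 z [38.3 42.3 46.8] med [504.1 251.8]
greenz [ 6.5 11.5 16.9]
top base 784 c [ 497.7 -234. ] s [185.6 248.3] a 74.8 z [ 7.  11.6 16. ] med [ 470.9 -181.4]
top yellow 307 c [ 477.4 -235.9] s [126.5 441.6] a 37.6 z [118.1 129.  134.5] med [ 457.2 -224.2]
top grip 12 c [498.8 234.9] s [25.9 19.2] a 78.4 z [86.  92.4 95.4] med [497.6 226.8]
top wood 261 c [500.4 239.8] s [131.4  70.1] a 81.1 z [26.3 31.5 37.5] med [513.6 236.6]
top steel 212 c [499.6 237.3] s [190.4  24.4] a 82.2 z [37.8 43.1 47.4] med [497.5 218.7]
top steelAny 207 c [499.6 237.3] s [190.4  24.4] a 82.2 z [38.2 43.2 47.4] med [497.4 219.8]
```

View pics/crop2.png

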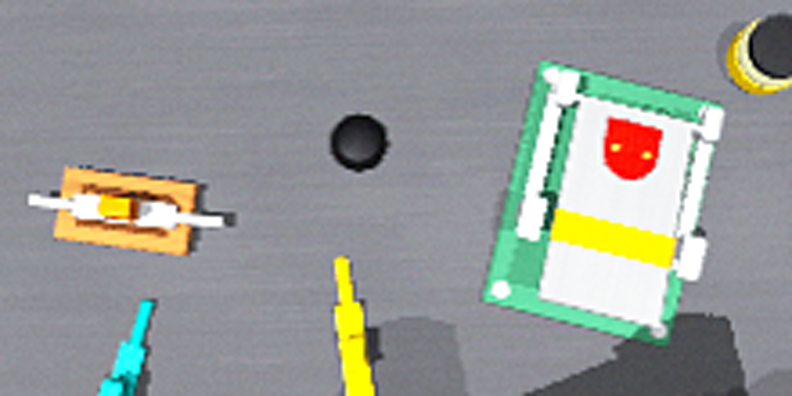

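The enlarged crop shows the fixture tilted by about 15°, the hooks at its sides, and the bar lying on the rest. I'll go above the fixture for a wrist view.

Request:
arm_command([
  [26,22,0],
  [26,22,0],
  [26,22,0],
  [26,22,0],
  [26,22,0],
  [26,22,0],
  [26,22,0],
  [26,22,0],
  [26,22,0],
  [26,22,0],
  [26,22,0],
  [26,22,0],
  [0,0,0],
  [0,0,0],
], spin=[5,5,5,5,5,5,5,5,5,5,5,0,0,0])

```text
time: 1.5
tool_pos: [0.4902, -0.2295, 0.4042]
tool_rot: [-3.14, -0.0, 1.307]
contact_force: [-0.5, -0.6, 0.0]
opening: 0.0915
grip_force: 0.0
```

Run:
```python
from h import *
for n in ('wrist','top'):
    c=cam(n); np.savez(n+'2.npz',**{k:np.array(v) for k,v in c.items()})
    if n=='wrist': save(c,'wrist2.png'); print(c['fx'],c['dist_coeffs'],np.round(c['world_from_camera'],3).tolist())
o=observe(); print(o['time'],o['tool_pos'],o['tool_rot'],o['contact_force'])
```

```text
315.6159501885097 [-0.04837845  0.          0.          0.          0.        ] [[0.965, 0.248, 0.081, 0.511], [-0.261, 0.919, 0.295, -0.149], [-0.001, -0.306, 0.952, 0.385], [0.0, 0.0, 0.0, 1.0]]
1.6 [ 0.48945176 -0.2303839   0.40447104] [-3.14084679e+00  1.61955470e-04  1.30517111e+00] [-0.50887928 -0.64279126  0.03640839]
```

View pics/wrist2.png

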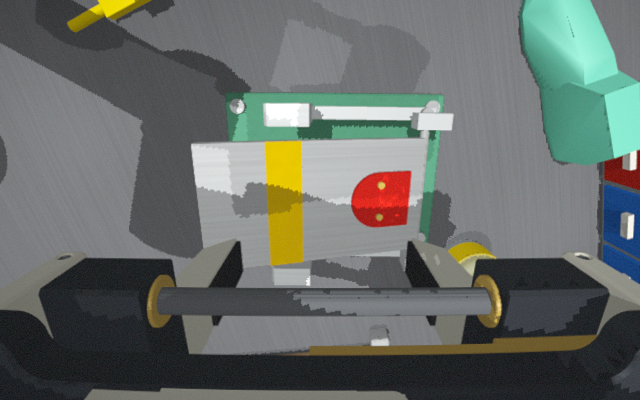

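The wrist view shows the base's +y edge with corners near (230,95) and (443,95), and the hook arm from (265,113) to (450,120). I'll cast rays from those corners in the wrist view, plus the base contour from the top view, onto z = 12 mm.

```bash
cat > m2.py <<'E'
from h import *
def L(n): return dict(np.load(n+'.npz'))
def onz(c,uv,z):
    d,o=pts(c); uv=np.array(uv); dd=cv2.remap(d.astype(np.float32),uv[:,0:1].astype(np.float32),uv[:,1:2].astype(np.float32),cv2.INTER_LINEAR)[:,0]
    return (o+dd*((z-o[2])/dd[:,2])[:,None])[:,:2]*1000
def green(c,box):
    h=cv2.cvtColor(c['img'],cv2.COLOR_RGB2HSV); b=np.zeros((400,640),np.uint8); b[box]=1
    return ((h[...,0]>55)&(h[...,0]<90)&(h[...,1]>90)).astype(np.uint8)*b
c=L('wrist2'); m=green(c,(slice(80,240),slice(210,460)))
u=np.arange(245,420,3); v=np.array([np.argmax(m[:,x]) for x in u])
e=onz(c,np.c_[u,v-.5],.012); 
f=cv2.fitLine(e.astype(np.float32),cv2.DIST_HUBER,0,.01,.01).ravel(); a=np.degrees(np.arctan2(f[1],f[0]));print('edge ang',a)
v2=np.arange(97,108); l=onz(c,np.c_[[np.argmax(m[y])-.5 for y in v2],v2],.012); r=onz(c,np.c_[[639.5-np.argmax(m[y,::-1]) for y in v2],v2],.012)
ex=f[:2]/np.linalg.norm(f[:2]); ex*=np.sign(ex[0]); ey=np.array([-ex[1],ex[0]])
print('len',np.median(r@ex)-np.median(l@ex))
xc=(np.median(r@ex)+np.median(l@ex))/2; print('centre wrist',ex*xc+ey*(np.median(e@ey)-95))
for n,box in (('top1',(slice(165,265),slice(335,425))),('scene1',(slice(110,225),slice(200,320)))):
    c=L(n); m=green(c,box); k=max(cv2.findContours(m,0,1)[0],key=cv2.contourArea)
    ys,xs=np.nonzero(m); w=onz(c,np.c_[xs,ys].astype(float),.012)
    lo=[np.percentile(w@q,.5) for q in(ex,ey)]; hi=[np.percentile(w@q,99.5) for q in(ex,ey)]
    print(n,'ext',np.subtract(hi,lo),'c',ex*(lo[0]+hi[0])/2+ey*(lo[1]+hi[1])/2,cv2.minAreaRect(w.astype(np.float32)))
    
# platen yellow band width centre & bystander heights
c=L('top2');w=world(c);h=cv2.cvtColor(c['img'],cv2.COLOR_RGB2HSV)
# bar: rays
c=L('top1');h=cv2.cvtColor(c['img'],cv2.COLOR_RGB2HSV)
b=np.zeros((400,640),bool);b[195:240,210:285]=1
o=b&(h[...,0]<24)&(h[...,1]>100)&(world(c)[...,2]>.07);ys,xs=np.nonzero(o);w=onz(c,np.c_[xs,ys].astype(float),.094);print('grip',len(w),w.mean(0),cv2.minAreaRect(w.astype(np.float32)))
E
python3 m2.py
```

```text
edge ang -15.499164
len 247.44629510332004
centre wrist [ 499.10305962 -236.38766912]
top1 ext [248.5830067  187.84650648] c [ 499.69976505 -232.62068258] ((499.599365234375, -232.9015655517578), (189.1707000732422, 248.6782684326172), 74.42292022705078)
scene1 ext [247.27041846 187.18730055] c [ 503.87820567 -229.7039415 ] ((503.2919921875, -230.8805694580078), (190.8206787109375, 248.8849334716797), 74.37923431396484)
grip 18 [496.5685928  228.18970248] ((499.092529296875, 231.62965393066406), (27.508529663085938, 20.273183822631836), 88.72242736816406)
```

Request:
arm_command([
  [1,39,0],
  [1,39,0],
  [1,39,0],
  [1,39,0],
  [1,39,0],
  [1,39,0],
  [1,39,0],
  [1,39,0],
  [1,39,0],
  [1,39,0],
  [0,39,0],
  [0,39,0],
  [0,0,0],
  [0,0,0],
], spin=[1,1,1,1,1,1,1,0.4,0,0,0,0,0,0])

```text
time: 3.0
tool_pos: [0.5, 0.2376, 0.4045]
tool_rot: [-3.141, 0.001, 1.435]
contact_force: [-0.1, 0.3, 0.5]
opening: 0.092
grip_force: 0.0
```

Run:
```python
from h import *
c=cam('wrist'); np.savez('wrist3.npz',**{k:np.array(v) for k,v in c.items()}); save(c,'wrist3.png')
o=observe(); print(o['time'],o['tool_pos'],o['tool_rot'],o['contact_force'])
w=world(c);h=cv2.cvtColor(c['img'],cv2.COLOR_RGB2HSV);X,Y,Z=np.moveaxis(w,-1,0)
near=(abs(X-.5)<.12)&(abs(Y-.237)<.13)
for nm,m in (('grip',near&(h[...,0]<20)&(h[...,1]>100)&(Z>.085)&(Z<.1)),('steel',near&(h[...,1]<60)&(Z>.038)&(Z<.06))):
    m=cv2.morphologyEx(m.astype(np.uint8),cv2.MORPH_OPEN,np.ones((3,3)))>0
    p=w[m]; print(nm,len(p)); 
    if len(p): print(cv2.minAreaRect((p[:,:2]*1000).astype(np.float32)),np.median(p,0))
```

```text
3.05 [0.50008587 0.23688216 0.40460239] [-3.14138837e+00  8.57496300e-04  1.43403913e+00] [-0.54001637 -0.03521342  0.42482163]
grip 601
((498.4801025390625, 237.06883239746094), (29.46965789794922, 19.489957809448242), 82.43990325927734) [0.49922176 0.23899544 0.09427154]
steel 1864
((498.7097473144531, 236.427001953125), (189.61886596679688, 23.171985626220703), 81.72733306884766) [0.50198835 0.26503836 0.04386069]
```

View pics/wrist3.png

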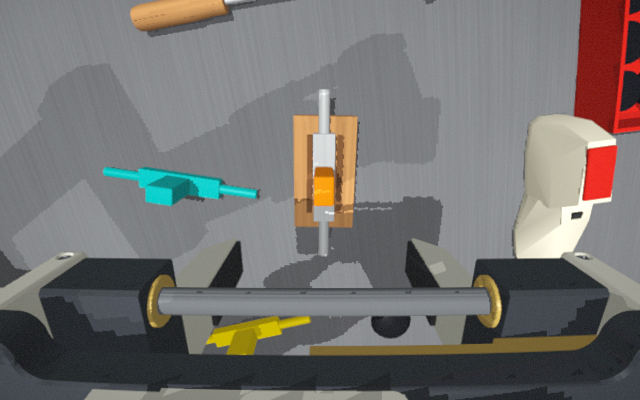

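The wrist view shows the bar on its rest with the orange grip at (324,187), centred between the fingers and aligned with the tool. I'll descend and grip.

Request:
arm_command([
  [-1,0,-30],
  [0,0,-30],
  [0,0,-30],
  [0,0,-30],
  [0,0,-30],
  [0,0,-17],
  [0,0,-10],
  [0,0,0],
  [0,0,0],
], spin=[0,0,0,0,0,0,0,0,0])

```text
time: 3.95
tool_pos: [0.4995, 0.2374, 0.2286]
tool_rot: [3.14, -0.0, 1.434]
contact_force: [0.3, 0.4, -0.6]
opening: 0.0919
grip_force: 0.0
```

Request:
arm_command([
  [0,0,0],
  [0,0,0],
  [0,0,0],
  [0,0,0],
  [0,0,0],
  [0,0,0],
  [0,0,0],
  [0,0,0],
  [0,0,0],
  [0,0,0],
], spin=[0,0,0,0,0,0,0,0,0,0], jaw=-1, squeeze=45)

```text
time: 4.95
tool_pos: [0.4991, 0.2381, 0.2278]
tool_rot: [3.141, -0.0, 1.435]
contact_force: [0.8, 0.5, 0.3]
opening: 0.0198
grip_force: 45.0
```

Request:
arm_command([
  [0,0,20],
  [0,0,30],
  [0,0,30],
  [0,0,30],
  [0,0,30],
  [0,0,30],
  [0,0,20],
  [0,0,0],
], spin=[0,0,0,0,0,0,0,0])

```text
time: 5.75
tool_pos: [0.4992, 0.2382, 0.4201]
tool_rot: [3.137, -0.002, 1.435]
contact_force: [0.8, 0.8, -4.2]
opening: 0.0193
grip_force: 45.0
```

Request:
arm_command([
  [-3,-15,0],
  [-5,-30,0],
  [-5,-30,0],
  [-5,-30,0],
  [-5,-30,0],
  [-5,-30,0],
  [-5,-30,0],
  [-5,-30,0],
  [-5,-30,0],
  [-5,-30,0],
  [-5,-30,0],
  [-5,-30,0],
  [-5,-30,0],
  [-5,-30,0],
  [-5,-30,0],
  [-3,-15,0],
  [0,0,0],
  [0,0,0],
  [0,0,0],
], spin=[-0.4,-0.5,-0.5,-0.5,-0.5,-0.5,-0.5,-0.5,-0.5,-0.5,-0.5,-0.5,-0.5,-0.5,-0.5,-0.2,0,0,0])

```text
time: 7.65
tool_pos: [0.4227, -0.2112, 0.4169]
tool_rot: [-3.14, -0.001, 1.303]
contact_force: [0.7, 0.4, -4.1]
opening: 0.0201
grip_force: 45.0
```

```bash
cat > look.py <<'E'
from h import *
import sys
t=sys.argv[1]
for n in ('wrist','scene','top'):
    c=cam(n); np.savez(n+t+'.npz',**{k:np.array(v) for k,v in c.items()}); save(c,n+t+'.png')
o=observe(); print(o['time'],o['tool_pos'],o['tool_rot'],o['contact_force'],o['torque'],o['opening'])
E
python3 look.py 4
```

```text
7.8 [ 0.42303521 -0.21117977  0.41759559] [-3.14138794e+00 -2.03170092e-04  1.30341223e+00] [ 0.11524205  0.82150415 -3.26726952] [-0.02213889 -0.0700007  -0.04002512] 0.019770720543431812
```

View pics/wrist4.png

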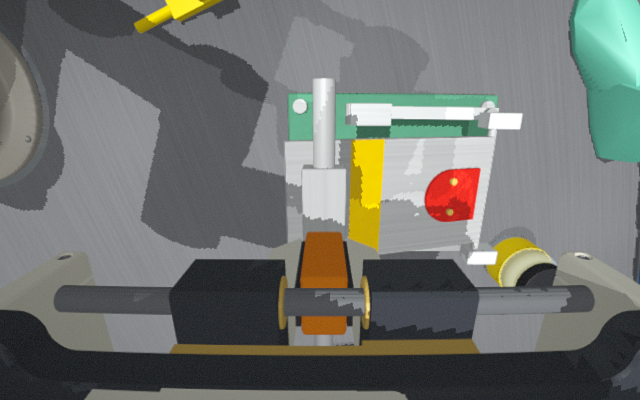

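The wrist view shows the bar at column 324 and the hook's outer edge at column 347, which puts the bar at about x = -84 in the stand frame. I'll shift it +4 mm along the stand's x and descend to just above the platen.

Request:
arm_command([
  [4,-1,0],
  [0,0,-20],
  [0,0,-20],
  [0,0,-15],
  [0,0,-10],
  [0,0,-5],
  [0,0,0],
  [0,0,0],
  [0,0,0],
], spin=[0,0,0,0,0,0,0,0,0])

```text
time: 8.7
tool_pos: [0.4272, -0.213, 0.3485]
tool_rot: [3.14, 0.001, 1.302]
contact_force: [0.1, -0.8, -4.5]
opening: 0.0199
grip_force: 45.0
```

Request:
arm_command([
  [0,0,-2],
  [0,0,-2],
  [0,0,-2],
  [0,0,-2],
  [0,0,-2],
  [0,0,-2],
  [0,0,-2],
  [0,0,-2],
  [0,0,0],
  [0,0,0],
], spin=[0,0,0,0,0,0,0,0,0,0])

```text
time: 9.7
tool_pos: [0.427, -0.213, 0.3318]
tool_rot: [3.141, 0.0, 1.302]
contact_force: [-1.8, 0.4, 0.5]
opening: 0.0196
grip_force: 45.0
```

Request:
arm_command([
  [0,0,-3],
  [0,0,-3],
  [0,0,-3],
  [0,0,-3],
  [0,0,-3],
  [0,0,-3],
  [0,0,-3],
  [0,0,-3],
  [0,0,-2],
  [0,0,-2],
  [0,0,0],
  [0,0,0],
], spin=[0,0,0,0,0,0,0,0,0,0,0,0])

```text
time: 10.9
tool_pos: [0.4269, -0.2129, 0.3037]
tool_rot: [-3.141, -0.0, 1.302]
contact_force: [-3.4, 2.7, 4.1]
opening: 0.0198
grip_force: 45.0
```

Request:
arm_command([
  [0,0,-1],
  [0,0,-1],
  [0,0,-1],
  [0,0,-1],
  [0,0,0],
  [0,0,0],
], spin=[0,0,0,0,0,0])

```text
time: 11.5
tool_pos: [0.4269, -0.2129, 0.2997]
tool_rot: [-3.141, -0.0, 1.302]
contact_force: [-5.5, 0.8, 3.6]
opening: 0.0198
grip_force: 45.0
```

```bash
python3 look.py 5
python3 - <<'E'
from h import *
c=dict(np.load('scene5.npz'))['img'][90:230,180:380]
cv2.imwrite('pics/crop5.png',cv2.resize(c,None,fx=4,fy=4,interpolation=cv2.INTER_CUBIC)[:,:,::-1])
E
```

```text
11.65 [ 0.42692967 -0.21289486  0.29972257] [-3.14150905e+00 -3.08024349e-05  1.30224026e+00] [-4.55551716  1.10401695  3.72761939] [ 0.28340845  0.83967082 -0.01087203] 0.019888840963888335
```

View pics/wrist5.png

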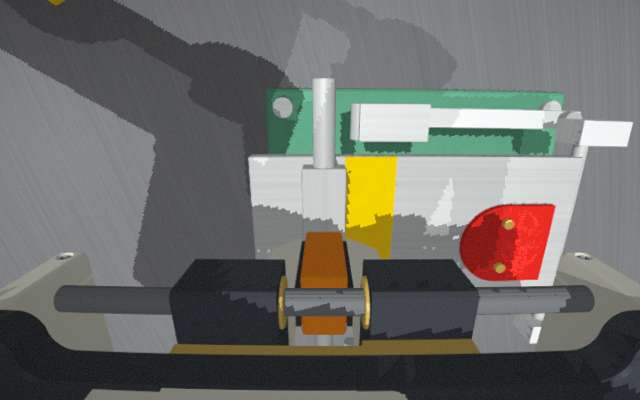

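The wrist view shows the bar pin at column 324 and the hook edge at column 351, about 17 mm apart, so the bar is at x ≈ -80. I'll continue down, feeling for the stop.

Request:
arm_command([
  [0,0,-1],
  [0,0,-1],
  [0,0,-1],
  [0,0,-1],
  [0,0,0],
  [0,0,0],
], spin=[0,0,0,0,0,0])

```text
time: 12.25
tool_pos: [0.427, -0.2129, 0.2957]
tool_rot: [-3.142, -0.0, 1.302]
contact_force: [-4.8, 1.4, 4.9]
opening: 0.0202
grip_force: 45.0
```

Request:
arm_command([
  [0,0,-1],
  [0,0,-1],
  [0,0,0],
  [0,0,0],
], spin=[0,0,0,0])

```text
time: 12.65
tool_pos: [0.4269, -0.2129, 0.2938]
tool_rot: [3.141, 0.0, 1.302]
contact_force: [-4.0, 2.1, 6.4]
opening: 0.0198
grip_force: 45.0
```

Request:
arm_command([
  [0,0,-1],
  [0,0,-1],
  [0,0,0],
  [0,0,0],
], spin=[0,0,0,0])

```text
time: 13.05
tool_pos: [0.4269, -0.2129, 0.2918]
tool_rot: [3.141, 0.0, 1.302]
contact_force: [-5.5, 2.6, 5.2]
opening: 0.0195
grip_force: 45.0
```

Request:
arm_command([
  [0,0,-1],
  [0,0,0],
  [0,0,0],
], spin=[0,0,0])

```text
time: 13.35
tool_pos: [0.4269, -0.2129, 0.2909]
tool_rot: [3.141, 0.0, 1.302]
contact_force: [-5.5, 2.4, 6.3]
opening: 0.0199
grip_force: 45.0
```

Request:
arm_command([
  [0,0,-1],
  [0,0,0],
  [0,0,0],
], spin=[0,0,0])

```text
time: 13.65
tool_pos: [0.4269, -0.2129, 0.2899]
tool_rot: [3.141, 0.0, 1.302]
contact_force: [-5.4, 1.5, 6.3]
opening: 0.0198
grip_force: 45.0
```

Request:
arm_command([
  [0,0,-1],
  [0,0,0],
  [0,0,0],
], spin=[0,0,0])

```text
time: 13.95
tool_pos: [0.4269, -0.2129, 0.289]
tool_rot: [3.141, 0.0, 1.302]
contact_force: [-6.2, 2.0, 7.5]
opening: 0.0197
grip_force: 45.0
```

Request:
arm_command([
  [0,0,-0.7],
  [0,0,0],
  [0,0,0],
], spin=[0,0,0])

```text
time: 14.25
tool_pos: [0.4269, -0.2128, 0.2889]
tool_rot: [3.141, 0.0, 1.302]
contact_force: [-7.4, 3.4, 13.1]
opening: 0.0196
grip_force: 45.0
```

The force jumped, so the stop is at TCP z ≈ 0.289 and L ≈ 97 mm. I'll slide along the stand's x, rising 0.04 mm per mm.

Request:
arm_command([
  [1.93,-0.53,0.08],
  [1.93,-0.53,0.08],
  [1.93,-0.53,0.08],
  [1.93,-0.53,0.08],
  [0,0,0],
], spin=[0,0,0,0,0])

```text
time: 14.75
tool_pos: [0.4338, -0.2148, 0.2891]
tool_rot: [-3.139, 0.0, 1.303]
contact_force: [-13.1, 3.9, 17.0]
opening: 0.0198
grip_force: 45.0
```

Request:
arm_command([
  [1.93,-0.53,0.08],
  [1.93,-0.53,0.08],
  [1.93,-0.53,0.08],
  [0,0,0],
], spin=[0,0,0,0])

```text
time: 15.15
tool_pos: [0.4396, -0.2164, 0.2894]
tool_rot: [-3.139, 0.0, 1.303]
contact_force: [-12.7, 4.1, 17.0]
opening: 0.0193
grip_force: 45.0
```

Request:
arm_command([
  [1.93,-0.53,0.2],
  [1.93,-0.53,0.15],
  [1.93,-0.53,0.08],
  [0,0,0],
], spin=[0,0,0,0])

```text
time: 15.55
tool_pos: [0.4456, -0.218, 0.2897]
tool_rot: [-3.14, 0.0, 1.303]
contact_force: [-11.1, 3.5, 14.9]
opening: 0.0198
grip_force: 45.0
```

Request:
arm_command([
  [1.93,-0.53,0.08],
  [1.93,-0.53,0.08],
  [0,0,0],
], spin=[0,0,0])

```text
time: 15.85
tool_pos: [0.4495, -0.2191, 0.2899]
tool_rot: [-3.14, 0.0, 1.303]
contact_force: [-10.1, 2.7, 14.8]
opening: 0.0199
grip_force: 45.0
```

Request:
arm_command([
  [1.93,-0.53,0.08],
  [0.96,-0.26,0.04],
  [0,0,0],
], spin=[0,0,0])

```text
time: 16.15
tool_pos: [0.4523, -0.2198, 0.29]
tool_rot: [-3.139, 0.0, 1.303]
contact_force: [-10.5, 3.7, 14.5]
opening: 0.02
grip_force: 45.0
```

Request:
arm_command([
  [0.96,-0.26,0.04],
  [0.96,-0.26,0.04],
  [0,0,0],
], spin=[0,0,0])

```text
time: 16.45
tool_pos: [0.4542, -0.2203, 0.2901]
tool_rot: [-3.139, 0.0, 1.303]
contact_force: [-10.7, 2.8, 14.4]
opening: 0.0199
grip_force: 45.0
```

Request:
arm_command([
  [0.96,-0.26,0.04],
  [0,0,0],
  [0,0,0],
], spin=[0,0,0])

```text
time: 16.75
tool_pos: [0.4548, -0.2205, 0.2901]
tool_rot: [-3.138, -0.0, 1.302]
contact_force: [-13.0, 3.2, 16.2]
opening: 0.0199
grip_force: 45.0
```

Request:
arm_command([
  [0.96,-0.26,0.04],
  [0,0,0],
  [0,0,0],
], spin=[0,0,0])

```text
time: 17.05
tool_pos: [0.4552, -0.2206, 0.2901]
tool_rot: [-3.136, -0.0, 1.302]
contact_force: [-16.7, 4.5, 18.0]
opening: 0.0194
grip_force: 45.0
```

```bash
python3 look.py 6
```

```text
17.2 [ 0.45517721 -0.22064051  0.29007019] [-3.13620237e+00 -1.87680534e-04  1.30245450e+00] [-16.89974658   3.83748181  18.21488136] [ 0.6294801   2.85611995 -0.14181924] 0.019641512786003238
```

View pics/wrist6.png

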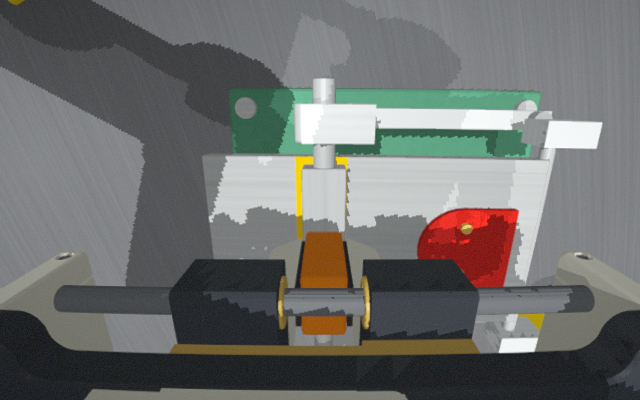

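The wrist view shows the pin under the hook arm at (324,123), and the lateral force has risen against the post. I'll back off to the pocket centre and let the bar come up.

Request:
arm_command([
  [-0.96,0.26,0],
  [-0.96,0.26,0],
  [-0.96,0.26,0],
  [0,0,0],
  [0,0,0],
], spin=[0,0,0,0,0])

```text
time: 17.7
tool_pos: [0.4539, -0.2203, 0.2901]
tool_rot: [3.141, 0.0, 1.302]
contact_force: [-6.4, 2.9, 10.1]
opening: 0.0201
grip_force: 45.0
```

Request:
arm_command([
  [0,0,1],
  [0,0,1],
  [0,0,1],
  [0,0,0],
  [0,0,0],
], spin=[0,0,0,0,0])

```text
time: 18.2
tool_pos: [0.454, -0.2203, 0.2929]
tool_rot: [3.141, 0.0, 1.302]
contact_force: [-6.0, 2.7, 7.7]
opening: 0.0197
grip_force: 45.0
```

Request:
arm_command([
  [0,0,1],
  [0,0,0],
  [0,0,0],
], spin=[0,0,0])

```text
time: 18.5
tool_pos: [0.454, -0.2203, 0.2938]
tool_rot: [3.141, 0.0, 1.302]
contact_force: [-5.1, 2.2, 6.8]
opening: 0.0197
grip_force: 45.0
```

Request:
arm_command([
  [0,0,0.5],
  [0,0,0],
  [0,0,0],
], spin=[0,0,0])

```text
time: 18.8
tool_pos: [0.454, -0.2203, 0.2942]
tool_rot: [3.141, 0.0, 1.302]
contact_force: [-4.9, 2.2, 6.8]
opening: 0.0201
grip_force: 45.0
```

Request:
arm_command([
  [-0.48,0.13,0.5],
  [0,0,0],
  [0,0,0],
], spin=[0,0,0])

```text
time: 19.1
tool_pos: [0.4538, -0.2203, 0.2948]
tool_rot: [3.14, 0.0, 1.302]
contact_force: [-2.1, 1.6, 6.6]
opening: 0.0199
grip_force: 45.0
```

Request:
arm_command([
  [0,0,0.5],
  [0,0,0],
  [0,0,0],
], spin=[0,0,0])

```text
time: 19.4
tool_pos: [0.4538, -0.2203, 0.295]
tool_rot: [3.14, 0.0, 1.302]
contact_force: [0.6, 1.7, 1.3]
opening: 0.0195
grip_force: 45.0
```

Request:
arm_command([
  [0,0,0.4],
  [0,0,0],
  [0,0,0],
], spin=[0,0,0])

```text
time: 19.7
tool_pos: [0.4539, -0.2203, 0.2951]
tool_rot: [3.14, -0.0, 1.302]
contact_force: [5.4, 0.1, -5.2]
opening: 0.0196
grip_force: 45.0
```

Run:
```python
from h import *
o=observe(); print(o['tool_pos'],o['tool_rot'],o['contact_force'],o['torque'])
```

```text
[ 0.45385843 -0.22030488  0.29507441] [ 3.14045995e+00 -6.52761789e-05  1.30205621e+00] [ 5.35190063  0.0545777  -5.16104211] [-0.08871386 -0.8087552  -0.07892283]
```

The bar's load is now on the hooks, so I'll release gently and retreat.

Request:
arm_command([
  [0,0,0],
  [0,0,0],
  [0,0,0],
], spin=[0,0,0], squeeze=5)

```text
time: 20.0
tool_pos: [0.4538, -0.2203, 0.2951]
tool_rot: [3.141, 0.0, 1.302]
contact_force: [5.4, -0.0, -6.7]
opening: 0.0202
grip_force: 5.0
```

Request:
arm_command([
  [0,0,0],
  [0,0,0],
  [0,0,0],
  [0,0,0],
  [0,0,0],
  [0,0,0],
  [0,0,0],
  [0,0,0],
  [0,0,0],
  [0,0,0],
], spin=[0,0,0,0,0,0,0,0,0,0], jaw=1)

```text
time: 21.0
tool_pos: [0.4535, -0.2202, 0.2954]
tool_rot: [3.142, 0.0, 1.302]
contact_force: [-0.0, -1.6, 0.5]
opening: 0.0911
grip_force: 0.0
```

Request:
arm_command([
  [0,0,5],
  [0,0,15],
  [0,0,25],
  [0,0,30],
  [0,0,30],
  [0,0,25],
  [0,0,10],
  [0,0,0],
  [0,0,0],
], spin=[0,0,0,0,0,0,0,0,0])

```text
time: 21.9
tool_pos: [0.4533, -0.2201, 0.4343]
tool_rot: [-3.14, -0.001, 1.302]
contact_force: [-0.5, 0.9, -0.6]
opening: 0.0918
grip_force: 0.0
```

```bash
python3 look.py 7;  python3 - <<'E'
from h import *
c=dict(np.load('scene7.npz'))['img'][90:230,180:380]; d=dict(np.load('wrist7.npz'))['img'][50:350,120:560]
a=cv2.resize(c,(560,392),interpolation=cv2.INTER_CUBIC)
cv2.imwrite('pics/crop7.png',cv2.resize(d,None,fx=1.8,fy=1.8)[:,:,::-1])
for n in ('wrist7','top7'):
    k=dict(np.load(n+'.npz'));w=world(k);h=cv2.cvtColor(k['img'],cv2.COLOR_RGB2HSV)
    near=(abs(w[...,0]-.46)<.1)&(abs(w[...,1]+.22)<.1)
    m=near&(h[...,0]<18)&(h[...,1]>100)&(w[...,2]>.15)&(w[...,2]<.175)
    p=w[m]; print(n,len(p),len(p) and (cv2.minAreaRect((p[:,:2]*1000).astype(np.float32)),np.median(p,0)))
E
```

```text
22.05 [ 0.45339482 -0.22015217  0.43396087] [-3.13910796e+00 -8.85171766e-04  1.30219042e+00] [1.68826637 0.23972254 0.09554029] [-0.01729637 -0.07055529 -0.05583102] 0.092129111681568
wrist7 614 (((453.181884765625, -221.2241973876953), (29.89491081237793, 19.036556243896484), 74.75189971923828), array([ 0.4519499 , -0.22373353,  0.16161046]))
top7 0 0
```

View pics/crop7.png

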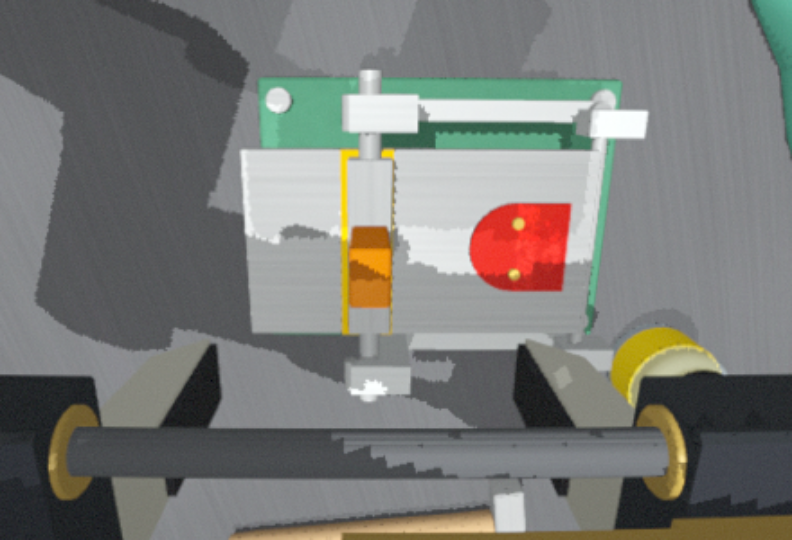

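The crop shows both pins under their hooks at (370,110) and (370,378), with the platen level and the bar square and centred to about 1 mm. I'll hand it in.

```bash
python3 -c "
from cell import *
print(hand_in())"
```

```text
the job is handed in; nothing more can be done
None
```

The job is handed in at about 22 s of the 69 s allowed: the last wrist view showed the bar in both hook pockets with the platen locked level, and the gripper is clear; the hand-in call returned no verdict.

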